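# Roll the rolling pin to its rest strip

## Robot

A 7-joint arm with a two-finger parallel gripper is mounted at the origin on a cart in front of the work surface, level with it; the furniture and walls round the work are solid. World frame = base frame: x ahead of the robot, y to its left, z up, the work surface at z = 0. Lengths are in m, angles in rad, forces in N, time in s.
With the tool pointing down it reaches from about 0.425 to 0.875 m from the base axis. Payload 4.7 kg.
Tool frame: the origin (TCP) lies between the finger pads; the fingertips stand 14 mm ahead of it and the grasp point (between the pads) lies 5 mm behind it; z points along the fingers, y is the line along which they close (so a half turn about z gives the same grasp; the last joint's range is limited). The gripper opens to 87 mm and grips with 3 to 60 N. Pads are 19 mm wide; open, the fingers measure 117 mm over their backs; the gripper's body (75 mm by 190 mm) begins 51 mm behind the grasp point.
Start: joints at [-1.131, 0.321, -0.07, 1.45, 0.023, 1.371, -0.057], TCP at [0.269, 0.592, 0.237] pointing down, gripper open.
Joint ranges: [-2.86, 2.86], [-0.3, 2.09], [-1.38, 1.24], [0.06, 2.45], [-1.56, 4.7], [0.09, 2.05], [-2.69, 2.69]. Speed limits (rad/s): [2.57, 2.57, 3.14, 3.14, 3.14, 3.14, 3.14].

## Interface

Orientations are given as a rotation vector (axis times angle).
In Python, from bench import get_state, get_image, camera_params, close_job gives the robot as it stands. The module is installed in compiled form; this text tells all that it offers.
- The arm moves only by the tool arm_command, never from a script. Its argument "motion" is a list of rows, each a list of 5 numbers: the finger opening in mm, from 0 to 87, then the shift along the tool's x, y, z in mm, then the turn about the tool's z in degrees. In form: [[gripper, x, y, z, spin], ...]. A call has 1 to 5 rows; each row is the pose to reach, as a shift and turn from the pose commanded when the call began, along the tool's axes at that moment; what a row does not reach only later rows make up. A row lasts 1/12 s, in which the tool goes at most 41.7 mm and 7.16 degrees, less where a joint would pass 70% of its speed; a pose out of reach is approached as far as the arm can. A call with a gripper value outside its range is refused whole. The fingers move at their own pace and stop on an object; "newtons" is the grip in N (left out, the last holds). Time passes only in rows, so rows that repeat a pose let the fingers close. It gives the time, the measured TCP pose, the force, the opening and the grip force at its end, in the units of the state.
- get_state(): the state, without advancing time (a new reading comes with each control period).
- get_image(name): name is "side" or "top" or "wrist"; returns (picture, depth): 384x512x3 uint8, red, green, blue; 384x512 float32, m along the optical axis (not along the pixel's ray), 0 where there is no reading.
- camera_params(name): a dict with "intrinsics" (3x3 intrinsics, pixels), "extrinsics" (4x4, takes a point from camera to world coordinates). Camera axes: x right, y down, z forward; pixel columns grow to the right and rows downward; lengths in m; the calibration is good to about 2 mm. The wrist camera is an equidistant fisheye: a pixel r from the principal point sees the ray r / f radians off the axis. A picture is of the moment at which its call begins: read the wrist's pose just before it. camera_params takes no time and is no camera call; for the wrist camera it gives the pose at the moment of the call.
- close_job(): hands the job in; it is judged then, once.
The state is a dict: "time": time; "joint_positions": joint angles; "qd": joint speeds; "joint_torque": joint torques, N m; "position": TCP position; "tool_rot": TCP orientation; "ft_force": force on the tool from outside, world axes, zero at the start; "torque": the same for the moment, N m; "grip_width": opening from 0.0 (shut) to 1.0 (fully open); "grip_force": force on a finger pad.
Only numpy, scipy, OpenCV 4.12 (cv2) and the standard library are available. Lean on these libraries where they do the work, as an engineer would, in place of code of your own. Each camera call takes 0.05 s, during which the arm holds its last target. There are 200 camera calls.

## Task

Clear the pastry mat for the dough: with your fingertips pushing only on the upper half of the wooden rolling pin, roll it across the mat to the orange strip and let it stop there, lying along the strip and centred over it, then take your fingers away. Do not pinch it, lift it or reach down beside it, and leave the spice jar, salt shaker and candle alone.

Things in the scene. Friction and masses are not known exactly. Their poses are not given: they have to be found in the camera images.
- rolling_pin: Wooden rolling pin, pale barrel 56 mm thick, 160 mm long; dark handles, 45 mm long, 27 mm thick, fixed to its ends. Origin: barrel centre, 31 mm above the worktop (barrel top 59 mm). x runs along the pin, roughly away from the robot; y and z turn as it rolls. 0.4 kg, friction 0.6; let go at 0.1 m/s it stops within 10 mm. A fingertip on its top moves twice as far as the pin: use several short strokes.
- rest_strip: Orange strip printed on the mat, 210 mm long by 56 mm wide (as wide as the pin), with a thin cream line along its middle; no thickness to feel, does not move. Origin at its centre, 3 mm above the worktop; x along the strip, y across it. It lies 100 to 180 mm left or right of the pin, nearly parallel to it.
- pastry_mat: Blue silicone pastry mat with cream printed lines, stuck to the worktop, 260 (x) by 440 (y) by 3 mm thick. Origin at the centre of its underside, on the worktop; the pin rolls along its y axis.
- spice_a: Bystander: glass spice jar with black cap, 41 mm in diameter, 105 mm tall, loose, behind the mat. Origin at the centre of its underside.
- salt_shaker: Bystander: glass salt shaker with grey cap, 44 mm in diameter, 90 mm tall, loose, behind the mat. Origin at the centre of its underside.
- candle_small: Bystander: peach candle in a jar, 68 mm in diameter, 64 mm tall, loose, behind the mat. Origin at the centre of its underside.

How it is judged:
On the way, in this order (a step that is already met when the one before it is completed fails the run):
1. the pin has rolled a quarter turn (angle between rolling_pin's own z axis and vertical above 1.3 rad).
2. the pin has rolled half a turn (angle between rolling_pin's own z axis and vertical above 2.6 rad).
At the end, for the whole second after the job is handed in: The rolling pin lies still on the mat over the orange strip: its centre within 18 mm of the strip's middle line and within 45 mm of the strip's centre lengthwise, its axis within 0.17 rad (10 degrees) of the strip; the spice jar, salt shaker and candle within 15 mm of where they stood (y of rolling_pin in the frame of rest_strip between -0.018 and 0.018 m and x of rolling_pin in the frame of rest_strip between -0.045 and 0.045 m and angle between the x axis of rolling_pin and the x axis of rest_strip, either way round below 0.17 rad and height (world z) of rolling_pin between 0.026 and 0.036 m and linear speed of rolling_pin below 0.01 m/s and angular speed of rolling_pin below 0.3 rad/s and distance of each of spice_a, salt_shaker, candle_small from where it was at the start of the episode below 0.015 m); the robot touches nothing.
It fails at once if the rolling pin is lifted off the mat (its centre rises more than 10 mm) (height (world z) of rolling_pin above 0.041 m).
It fails at once if the fingers touch the pin while reaching down beside it (grasp point, 19 mm behind the fingertips, lower than 48 mm above the worktop) (contact force between the fingers and rolling_pin above 0.5 N and height (world z) of the grasp point below 0.048 m).
It fails at once if the spice jar is moved more than 15 mm or tipped (distance of spice_a from where it was at the start of the episode above 0.015 m or angle between spice_a's own z axis and vertical above 0.3 rad).
It fails at once if the salt shaker is moved more than 15 mm or tipped (distance of salt_shaker from where it was at the start of the episode above 0.015 m or angle between salt_shaker's own z axis and vertical above 0.3 rad).
It fails at once if the candle is moved more than 15 mm or tipped (distance of candle_small from where it was at the start of the episode above 0.015 m or angle between candle_small's own z axis and vertical above 0.3 rad).
It also fails if it takes over 54 s, if anything falls off the work surface, if the arm or the gripper's body presses on something with over 40 N, if the wrist force passes 120 N, or if a joint passes its speed limit or range.

## Working session

There is one attempt and no reset: what is moved stays moved. The work goes in short steps, Python scripts to look and compute and a tool call to move; the robot and the scene stay as the last step left them, time stands still between calls to the robot, and variables do not carry over. Pictures are saved under pics/ and viewed, at most 10 in all, crops included, and the job is handed in when it is done.

Besides the shell and the picture viewer there is one more tool, called as name(argument=value, ...) on one line, values as JSON. arm_command: Moves the arm, as the interface text tells. Its arguments: {"type":"object","properties":{"motion":{"type":"array"},"newtons":{"type":"number"}},"required":["motion"]}

```bash
mkdir -p pics; python3 - <<'E'
from bench import *
import cv2,numpy as np
s=get_state();print(s)
ims=[]
for n in("top","side"):
    p,d=get_image(n);np.savez(f"pics/{n}.npz",p=p,d=d,**camera_params(n));cv2.imwrite(f"pics/{n}.png",p[:,:,::-1]);print(camera_params(n))
E
```

```text
{'time': 0.0, 'joint_positions': array([-1.13089001,  0.32181802, -0.07010398,  1.45164595,  0.02258329,
        1.37077184, -0.05690373]), 'qd': array([ 4.56201109e-04, -8.16115670e-04, -5.19835134e-04, -4.40705313e-04,
       -1.55832051e-04, -8.12490683e-05, -9.20490194e-04]), 'joint_torque': array([-2.75285765e-04, -4.91305304e+01, -4.03793771e-01, -3.12531495e+01,
       -6.37492631e-02,  4.39831743e-02,  1.67648582e-04]), 'position': array([0.26830417, 0.59148523, 0.23547943]), 'tool_rot': array([-6.63682396e-01, -3.07035985e+00,  2.87135153e-03]), 'ft_force': array([ 0.00917053,  0.44819983, -0.14150662]), 'torque': array([-0.05776427, -0.01893631,  0.0067027 ]), 'grip_force': 0.0, 'grip_width': 1.0020409400592332}
{'intrinsics': array([[360.47915985,   0.        , 252.39209278],
       [  0.        , 360.47915985, 190.9421161 ],
       [  0.        ,   0.        ,   1.        ]]), 'extrinsics': array([[-2.23690216e-02, -9.86741365e-01,  1.60751687e-01,
         4.68018014e-01],
       [-9.99745053e-01,  2.25724439e-02, -5.60830887e-04,
         4.29326914e-02],
       [-3.07516341e-03, -1.60723249e-01, -9.86994722e-01,
         8.85446546e-01],
       [ 0.00000000e+00,  0.00000000e+00,  0.00000000e+00,
         1.00000000e+00]])}
{'intrinsics': array([[387.4884538 ,   0.        , 258.5703427 ],
       [  0.        , 387.4884538 , 193.96569999],
       [  0.        ,   0.        ,   1.        ]]), 'extrinsics': array([[-9.99986464e-01, -1.34125103e-04, -5.20128829e-03,
         6.02691046e-01],
       [ 4.55909890e-03,  4.59124636e-01, -8.88360165e-01,
         7.93239541e-01],
       [ 2.50719099e-03, -8.88371854e-01, -4.59117810e-01,
         4.49172150e-01],
       [ 0.00000000e+00,  0.00000000e+00,  0.00000000e+00,
         1.00000000e+00]])}
```

View pics/top.png

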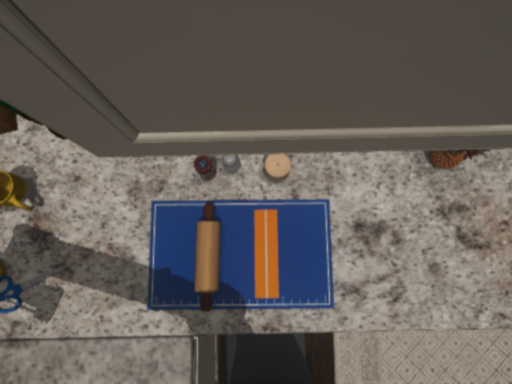

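View pics/side.png

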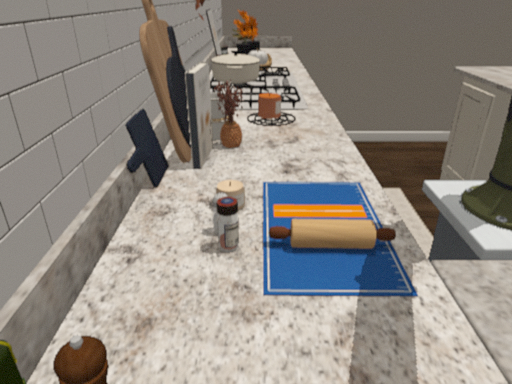

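Top view: the pin lies at about column 207, rows 205–308. The strip is at column 266, rows 209–298, to its right (−y). The bystanders are at rows 155–170, behind the mat. The side view shows the same layout, with the pin at (333,234) nearer the camera.

```bash
cat > h.py <<'E'
import cv2,numpy as np
from scipy.spatial.transform import Rotation as R
def ray(c,px):
    K=c["intrinsics"];E=c["extrinsics"];px=np.atleast_2d(px).astype(float)
    d=np.c_[(px-K[:2,2])/[K[0,0],K[1,1]],np.ones(len(px))]@E[:3,:3].T
    return E[:3,3],d
def plane(c,px,z):
    o,d=ray(c,px);return o+d*((z-o[2])/d[:,2])[:,None]
def masks(p):
    h=cv2.cvtColor(p,cv2.COLOR_RGB2HSV).astype(int);H,S,V=h[...,0],h[...,1],h[...,2]
    out={}
    blue=cv2.inRange(h.astype(np.uint8),(100,120,60),(125,255,255))
    def big(m):
        n,l,st,_=cv2.connectedComponentsWithStats(m.astype(np.uint8));return l==1+np.argmax(st[1:,4])
    b=big(blue);hull=cv2.convexHull(np.argwhere(b)[:,::-1].astype(np.int32))
    reg=np.zeros(p.shape[:2],np.uint8);cv2.fillConvexPoly(reg,hull,1);reg=reg>0
    out["mat"]=hull
    out["strip"]=big(reg&(H<18)&(S>200)&(V>150))
    out["pin"]=big(reg&(H>8)&(H<25)&(S>60)&(S<190)&(V>90))
    return out
def rect(m):
    c=max(cv2.findContours(m.astype(np.uint8),cv2.RETR_EXTERNAL,cv2.CHAIN_APPROX_NONE)[0],key=cv2.contourArea)
    return cv2.minAreaRect(c)
def axis(m):  # midpoints of the short ends
    b=cv2.boxPoints(rect(m));
    if np.linalg.norm(b[0]-b[1])>np.linalg.norm(b[1]-b[2]): b=np.roll(b,-1,0)
    return np.array([(b[0]+b[1])/2,(b[2]+b[3])/2])
def report(c,p):
    m=masks(p);r={}
    for k,z in(("strip",.003),("pin",.031)):
        e=plane(c,axis(m[k]),z);e=e[np.argsort(e[:,0])]
        d=e[1]-e[0];r[k]=(e.mean(0),np.arctan2(d[1],d[0]));print(k,rect(m[k]),"ends",e.round(4).tolist(),"yaw deg",np.degrees(r[k][1]).round(2))
    s,ys=r["strip"];q,_=r["pin"];d=(q-s)[:2];print("pin in strip x,y",np.array([[np.cos(ys),np.sin(ys)],[-np.sin(ys),np.cos(ys)]])@d)
    return m
E
python3 - <<'E'
from h import *
for n in("top","side"):
    z=np.load(f"pics/{n}.npz");c=z;p=z["p"];d=z["d"];m=masks(p);print(n)
    if n=="top":
        report(c,p);
    for k in("strip","pin"):
        mm=cv2.erode(m[k].astype(np.uint8),np.ones((3,3)))>0
        px=np.argwhere(mm)[:,::-1];o,r=ray(c,px);P=o+r*d[mm][:,None];P=P[d[mm]>0]
        print(k,len(P),"mean",P.mean(0).round(4),"z 5/50/98",np.percentile(P[:,2],[5,50,98]).round(4),"xy rng",np.percentile(P,[1,99],axis=0).round(3).tolist())
# height from two views: barrel centres
a=np.load("pics/top.npz");b=np.load("pics/side.npz")
for k in("strip","pin"):
    o1,d1=ray(a,rect(masks(a["p"])[k])[0]);o2,d2=ray(b,rect(masks(b["p"])[k])[0])
    A=np.c_[d1[0],-d2[0]];t=np.linalg.lstsq(A,o2-o1,rcond=None)[0];print(k,"tri",(o1+d1[0]*t[0]).round(4),(o2+d2[0]*t[1]).round(4))
from bench import get_state
s=get_state();print(R.from_rotvec(s["tool_rot"]).as_matrix().round(3))
E
```

```text
top
strip ((272.0, 253.5), (85.0, 8.0), 90.0) ends [[0.3587, 0.0017, 0.003], [0.5607, -0.0046, 0.003]] yaw deg -1.78
pin ((266.5, 253.5), (87.0, 23.0), 90.0) ends [[0.3603, 0.0156, 0.031], [0.5605, 0.0099, 0.031]] yaw deg -1.64
pin in strip x,y [0.00019356 0.01426292]
strip 508 mean [ 0.4598 -0.0016  0.0036] z 5/50/98 [0.0011 0.0036 0.0067] xy rng [[0.364, -0.009, -0.0], [0.558, 0.006, 0.007]]
pin 154 mean [0.4614 0.0133 0.0037] z 5/50/98 [0.0012 0.0037 0.0067] xy rng [[0.361, 0.01, 0.0], [0.56, 0.016, 0.007]]Traceback (most recent call last):
  File "<stdin>", line 3, in <module>
  File "h.py", line 18, in masks
    out["strip"]=big(reg&(H<18)&(S>200)&(V>150))
                 ~~~^^^^^^^^^^^^^^^^^^^^^^^^^^^^
  File "h.py", line 14, in big
    n,l,st,_=cv2.connectedComponentsWithStats(m.astype(np.uint8));return l==1+np.argmax(st[1:,4])
                                                                              ~~~~~~~~~^^^^^^^^^^
    return _wrapfunc(a, 'argmax', axis=axis, out=out, **kwds)
    return bound(*args, **kwds)
ValueError: attempt to get argmax of an empty sequence
```

Masks need real colours; sample them.

```bash
python3 - <<'E'
import numpy as np,cv2
for n,pts in(("top",[(207,255),(200,250),(215,250),(207,290),(260,250),(272,230),(266,250),(267,290)]),("side",[(333,234),(300,228),(333,245),(370,238),(320,212),(290,208),(320,206)])):
    h=cv2.cvtColor(np.load(f"pics/{n}.npz")["p"],cv2.COLOR_RGB2HSV)
    print(n,[(q,h[q[1],q[0]].tolist()) for q in pts])
E
```

```text
top [((207, 255), [15, 133, 159]), ((200, 250), [15, 131, 138]), ((215, 250), [14, 127, 114]), ((207, 290), [14, 133, 119]), ((260, 250), [14, 211, 186]), ((272, 230), [13, 210, 186]), ((266, 250), [14, 78, 186]), ((267, 290), [15, 106, 185])]
side [((333, 234), [17, 117, 172]), ((300, 228), [16, 111, 195]), ((333, 245), [16, 123, 104]), ((370, 238), [16, 122, 150]), ((320, 212), [18, 235, 232]), ((290, 208), [18, 255, 235]), ((320, 206), [18, 255, 236])]
```

```bash
python3 - <<'E'
s=open("h.py").read()
i=s.index('    out["strip"]');j=s.index('    return out')
s=s[:i]+'''    st=(reg&(H<22)&(S>175)&(V>150)).astype(np.uint8)
    st=cv2.morphologyEx(st,cv2.MORPH_CLOSE,np.ones((7,7),np.uint8));out["strip"]=big(st)
    near=cv2.dilate(out["strip"].astype(np.uint8),np.ones((3,3)))>0
    out["pin"]=big(cv2.morphologyEx((reg&~near&(H>8)&(H<25)&(S>60)&(S<175)&(V>75)).astype(np.uint8),cv2.MORPH_OPEN,np.ones((5,5),np.uint8)))
'''+s[j:]
open("h.py","w").write(s)
E
python3 - <<'E'
from h import *
a=np.load("pics/top.npz");b=np.load("pics/side.npz")
report(a,a["p"])
for n,c in(("top",a),("side",b)):
    d=c["d"];m=masks(c["p"]);
    for k in("strip","pin"):
        mm=cv2.erode(m[k].astype(np.uint8),np.ones((3,3)))>0
        px=np.argwhere(mm)[:,::-1];o,r=ray(c,px);P=o+r*d[mm][:,None]
        print(n,k,len(P),"z",np.percentile(P[:,2],[5,50,98]).round(4),"xy",np.percentile(P,[1,99],axis=0).round(3).tolist(),rect(m[k]))
for k in("strip","pin"):
    o1,d1=ray(a,rect(masks(a["p"])[k])[0]);o2,d2=ray(b,rect(masks(b["p"])[k])[0])
    A=np.c_[d1[0],-d2[0]];t=np.linalg.lstsq(A,o2-o1,rcond=None)[0];print(k,"tri",(o1+d1[0]*t[0]).round(4),(o2+d2[0]*t[1]).round(4))
from bench import get_state
print(R.from_rotvec(get_state()["tool_rot"]).as_matrix().round(3))
E
```

```text
Traceback (most recent call last):
  File "h.py", line 31, in report
    m=masks(p);r={}
  File "h.py", line 21, in masks
    out["pin"]=big(cv2.morphologyEx((reg&~near&(H>8)&(H<25)&(S>60)&(S<175)&(V>75)).astype(np.uint8),cv2.MORPH_OPEN,np.ones((5,5),np.uint8)))
               ~~~^^^^^^^^^^^^^^^^^^^^^^^^^^^^^^^^^^^^^^^^^^^^^^^^^^^^^^^^^^^^^^^^^^^^^^^^^^^^^^^^^^^^^^^^^^^^^^^^^^^^^^^^^^^^^^^^^^^^^^^^^^
  File "h.py", line 14, in big
    n,l,st,_=cv2.connectedComponentsWithStats(m.astype(np.uint8));return l==1+np.argmax(st[1:,4])
                                                                              ~~~~~~~~~^^^^^^^^^^
ValueError: attempt to get argmax of an empty sequence
```

```bash
sed -i 's/b=big(blue);/b=big(cv2.morphologyEx(blue,cv2.MORPH_CLOSE,np.ones((41,41),np.uint8)));/' h.py
cat > m1.py <<'E'
from h import *
a=np.load("pics/top.npz");b=np.load("pics/side.npz")
report(a,a["p"])
for n,c in(("top",a),("side",b)):
    d=c["d"];m=masks(c["p"]);
    for k in("strip","pin"):
        mm=cv2.erode(m[k].astype(np.uint8),np.ones((3,3)))>0
        px=np.argwhere(mm)[:,::-1];o,r=ray(c,px);P=o+r*d[mm][:,None]
        print(n,k,len(P),"z",np.percentile(P[:,2],[5,50,98]).round(4),"xy",np.percentile(P,[1,99],axis=0).round(3).tolist(),rect(m[k]))
for k in("strip","pin"):
    o1,d1=ray(a,rect(masks(a["p"])[k])[0]);o2,d2=ray(b,rect(masks(b["p"])[k])[0])
    A=np.c_[d1[0],-d2[0]];t=np.linalg.lstsq(A,o2-o1,rcond=None)[0];print(k,"tri",(o1+d1[0]*t[0]).round(4),(o2+d2[0]*t[1]).round(4))
from bench import get_state
print(R.from_rotvec(get_state()["tool_rot"]).as_matrix().round(3))
E
python3 m1.py
```

```text
strip ((265.8445739746094, 253.07167053222656), (86.27753448486328, 21.760526657104492), 88.87670135498047) ends [[0.3586, 0.0142, 0.003], [0.5637, 0.0125, 0.003]] yaw deg -0.49
pin ((206.76390075683594, 256.05511474609375), (22.39531707763672, 70.52806854248047), 1.7899105548858643) ends [[0.376, 0.155, 0.031], [0.5379, 0.1496, 0.031]] yaw deg -1.94
pin in strip x,y [-0.00536943  0.13889978]
top strip 1673 z [0.0011 0.0036 0.0067] xy [[0.362, -0.01, -0.0], [0.559, 0.037, 0.007]] ((265.8445739746094, 253.07167053222656), (86.27753448486328, 21.760526657104492), 88.87670135498047)
top pin 1381 z [0.0474 0.0557 0.0607] xy [[0.383, 0.127, 0.045], [0.531, 0.174, 0.061]] ((206.76390075683594, 256.05511474609375), (22.39531707763672, 70.52806854248047), 1.7899105548858643)
side strip 735 z [0.0032 0.0044 0.0061] xy [[0.362, -0.006, 0.003], [0.56, 0.038, 0.006]] ((319.5022277832031, 210.84783935546875), (91.13536071777344, 10.897407531738281), 0.8303155303001404)
side pin 2111 z [0.0204 0.0457 0.0596] xy [[0.381, 0.151, 0.016], [0.535, 0.182, 0.06]] ((333.4695129394531, 233.23631286621094), (85.17987823486328, 27.7501163482666), 1.005086064338684)
strip tri [0.4592 0.0134 0.0023] [0.4568 0.0138 0.0023]
pin tri [0.4557 0.1523 0.0314] [0.4516 0.1532 0.0316]
[[-0.911  0.413 -0.001]
 [ 0.413  0.911 -0.002]
 [-0.    -0.002 -1.   ]]
```

arm_command(motion=[[87,-30,-26,5,7],[87,-60,-52,10,14],[87,-90,-78,15,21],[87,-120,-104,20,28],[87,-150,-130,25,35]])

```text
time: 0.52
position: [0.3517, 0.4096, 0.2109]
tool_rot: [-1.564, -2.724, 0.001]
ft_force: [0.8, 0.1, 0.2]
grip_width: 1.002
grip_force: 0.0
```

```bash
cat > go.py <<'E'
import sys,numpy as np
from scipy.spatial.transform import Rotation as R
from bench import get_state
s=get_state();M=R.from_rotvec(s["tool_rot"]).as_matrix()
t=np.array([float(v) for v in sys.argv[1:4]])
print("t",round(s["time"],2),"pos",s["position"].round(4),"F",s["ft_force"].round(2),"j",s["joint_positions"].round(2))
print("shift mm",(M.T@(t-s["position"])*1000).round(1),"spin to y||x",np.degrees(np.arctan2(M[1,1],M[0,1])).round(1),"z",M[:,2].round(3))
E
python3 go.py 0.46 0.162 0.13
```

```text
t 0.52 pos [0.3517 0.4096 0.2109] F [0.84 0.14 0.17] j [-0.99  0.1   0.08  1.76 -0.01  1.28 -0.37]
shift mm [-268.4  -31.2   80.9] spin to y||x 30.3 z [-0. -0. -1.]
```

arm_command(motion=[[87,-35,-4,10,7],[87,-70,-8,20,14],[87,-105,-12,30,21],[87,-140,-16,40,28],[87,-175,-20,50,30.3]])

```text
time: 0.93
position: [0.4235, 0.249, 0.1609]
tool_rot: [-2.221, -2.221, 0.0]
ft_force: [0.7, -0.0, 0.5]
grip_width: 1.002
grip_force: 0.0
```

```bash
python3 go.py 0.46 0.160 0.085
```

```text
t 0.93 pos [0.4235 0.249  0.1609] F [ 0.72 -0.01  0.48] j [-0.83  0.03  0.25  1.94 -0.01  1.17 -0.58]
shift mm [-89.   36.5  75.9] spin to y||x -0.0 z [-0.  0. -1.]
```

arm_command(motion=[[87,-30,12,20,0],[87,-60,24,40,0],[87,-89,36.5,60,0],[87,-89,36.5,76,0],[87,-89,36.5,76,0]])

```text
time: 1.35
position: [0.4583, 0.1588, 0.0823]
tool_rot: [-2.219, -2.221, 0.01]
ft_force: [-0.9, 0.6, 0.6]
grip_width: 0.999
grip_force: 0.0
```

```bash
python3 go.py 0.46 0.160 0.072;  python3 - <<'E'
from bench import *
import cv2
p,d=get_image("side");cv2.imwrite("pics/s2.png",cv2.resize(p[130:330,180:440],None,fx=3,fy=3)[:,:,::-1])
E
```

```text
t 1.35 pos [0.4583 0.1588 0.0823] F [-0.9   0.57  0.64] j [-0.71  0.11  0.34  2.04 -0.04  1.01 -0.35]
shift mm [ 1.3  1.8 10.3] spin to y||x 0.0 z [-0.006 -0.003 -1.   ]
```

View pics/s2.png

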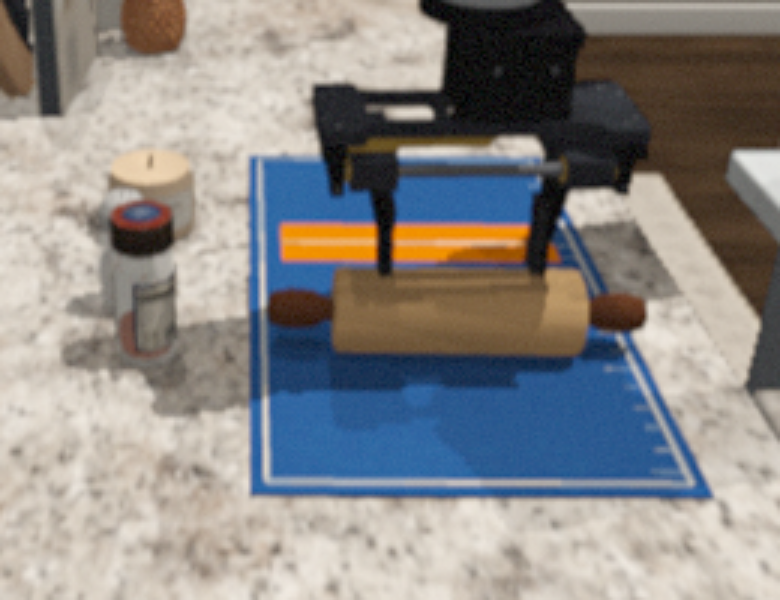

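Side crop: the fingertips at (385,270) and (538,272) stand just above the barrel's top, both within the barrel (columns 335–585). Next I press down gently.

arm_command(motion=[[87,0,0,5,0],[87,0,0,8,0],[87,0,0,10,0],[87,0,0,10,0]])

```text
time: 1.73
position: [0.4601, 0.163, 0.0758]
tool_rot: [-2.213, -2.229, -0.001]
ft_force: [0.0, -0.5, 0.5]
grip_width: 0.998
grip_force: 0.0
```

arm_command(motion=[[87,0,0,2,0],[87,0,0,4,0],[87,0,0,5,0],[87,0,0,5,0]])

```text
time: 2.07
position: [0.4608, 0.1636, 0.0728]
tool_rot: [-2.214, -2.227, -0.004]
ft_force: [-4.0, 1.1, 13.4]
grip_width: 1.004
grip_force: 6.7
```

arm_command(motion=[[87,-8,0,0,0],[87,-18,0,0,0],[87,-28,0,0,0],[87,-36,0,0,0],[87,-42,0,0,0]])

```text
time: 2.48
position: [0.4597, 0.1209, 0.0729]
tool_rot: [-2.213, -2.226, -0.001]
ft_force: [-9.8, 0.0, 18.3]
grip_width: 1.003
grip_force: 9.4
```

```bash
cat > look.py <<'E'
import sys
from h import *
from bench import *
c=camera_params("side");p,d=get_image("side");s=get_state()
m=masks(p);r=rect(m["pin"])
mm=cv2.erode(m["pin"].astype(np.uint8),np.ones((3,3)))>0
o,v=ray(c,np.argwhere(mm)[:,::-1]);P=o+v*d[mm][:,None]
P=P[(P[:,2]>.015)&(P[:,2]<.065)]
# circle fit in (y - k x, z), r=28 mm, robust
from scipy.optimize import least_squares
xm=P[:,0].mean()
f=lambda q:np.hypot(P[:,1]-q[0]-q[1]*(P[:,0]-xm),P[:,2]-q[2])-.028
q=least_squares(f,[P[:,1].max()-.028,0,.031],loss="soft_l1",f_scale=.002).x
print("t",round(s["time"],2),"pos",s["position"].round(4),"F",s["ft_force"].round(1),"pin x rng",np.percentile(P[:,0],[1,99]).round(3),"y@0.46",(q[0]+q[1]*(.46-xm)).round(4),"yaw",np.degrees(np.arctan(q[1])).round(2),"z",q[2].round(4))
if len(sys.argv)>1: cv2.imwrite(sys.argv[1],cv2.resize(p[130:330,180:440],None,fx=3,fy=3)[:,:,::-1])
E
python3 look.py
```

```text
t 2.53 pos [0.4597 0.1196 0.0728] F [-10.7  -1.3  19.9] pin x rng [0.38  0.533] y@0.46 0.1295 yaw -1.77 z 0.0314
```

arm_command(motion=[[87,0,0,-8,0],[87,5,0,-14,0],[87,21,0,-14,0],[87,21,0,-6,0],[87,21,0,0,0]])

```text
time: 2.95
position: [0.4611, 0.1428, 0.0716]
tool_rot: [-2.213, -2.229, -0.004]
ft_force: [-9.5, 5.0, 59.8]
grip_width: 1.001
grip_force: 30.3
```

arm_command(motion=[[87,-1,0,0,0],[87,-11,0,0,0],[87,-21,0,0,0],[87,-32,0,0,0],[87,-42,0,0,0]])

```text
time: 3.37
position: [0.46, 0.0996, 0.0729]
tool_rot: [-2.212, -2.226, 0.0]
ft_force: [-12.0, 1.2, 26.0]
grip_width: 1.001
grip_force: 13.2
```

```bash
python3 look.py
```

```text
t 3.42 pos [0.46   0.0971 0.0728] F [-12.1  -2.6  27.5] pin x rng [0.379 0.532] y@0.46 0.107 yaw -1.76 z 0.0315
```

arm_command(motion=[[87,0,0,-8,0],[87,8,0,-14,0],[87,21,0,-12,0],[87,21,0,-7,0],[87,21,0,-3,0]])

```text
time: 3.83
position: [0.4598, 0.1213, 0.0723]
tool_rot: [-2.212, -2.23, 0.002]
ft_force: [-0.6, -0.8, 11.9]
grip_width: 1.0
grip_force: 6.8
```

arm_command(motion=[[87,0,0,2,0],[87,-11,0,2,0],[87,-22,0,2,0],[87,-33,0,2,0],[87,-44,0,2,0]])

```text
time: 4.25
position: [0.459, 0.077, 0.073]
tool_rot: [-2.21, -2.226, 0.004]
ft_force: [-14.3, 1.6, 26.2]
grip_width: 1.003
grip_force: 13.0
```

```bash
python3 look.py
```

```text
t 4.3 pos [0.4589 0.0742 0.0729] F [-14.2  -1.6  27.2] pin x rng [0.379 0.531] y@0.46 0.0832 yaw -1.83 z 0.0316
```

arm_command(motion=[[87,0,0,-8,0],[87,8,0,-14,0],[87,22,0,-12,0],[87,22,0,-7,0],[87,22,0,-3,0]])

```text
time: 4.72
position: [0.4601, 0.0988, 0.0735]
tool_rot: [-2.213, -2.23, 0.002]
ft_force: [0.0, -0.0, 0.4]
grip_width: 0.997
grip_force: 0.0
```

arm_command(motion=[[87,0,0,2,0],[87,-11,0,2,0],[87,-22,0,2,0],[87,-33,0,2,0],[87,-44,0,2,0]])

```text
time: 5.13
position: [0.459, 0.0536, 0.0731]
tool_rot: [-2.212, -2.225, 0.005]
ft_force: [-10.6, 1.2, 17.9]
grip_width: 1.002
grip_force: 8.7
```

```bash
python3 look.py
```

```text
t 5.18 pos [0.459  0.051  0.0731] F [-9.1 -1.9 17.4] pin x rng [0.378 0.53 ] y@0.46 0.0593 yaw -1.78 z 0.0316
```

arm_command(motion=[[87,0,0,-8,0],[87,8,0,-14,0],[87,22,0,-12,0],[87,22,0,-7,0],[87,22,0,-3,0]])

```text
time: 5.6
position: [0.4606, 0.0768, 0.075]
tool_rot: [2.213, 2.23, -0.0]
ft_force: [-0.5, -0.2, -0.0]
grip_width: 0.999
grip_force: 0.0
```

arm_command(motion=[[87,0,0,3,0],[87,-11,0,3,0],[87,-22,0,3,0],[87,-33,0,3,0],[87,-44,0,3,0]])

```text
time: 6.02
position: [0.4592, 0.0315, 0.0732]
tool_rot: [-2.213, -2.225, 0.004]
ft_force: [-8.9, 0.2, 16.7]
grip_width: 0.994
grip_force: 8.3
```

```bash
python3 look.py
```

```text
t 6.07 pos [0.4592 0.0288 0.0732] F [-8.7 -1.4 16.1] pin x rng [0.379 0.53 ] y@0.46 0.0355 yaw -1.97 z 0.0316
```

arm_command(motion=[[87,0,0,-8,0],[87,8,0,-14,0],[87,22,0,-12,0],[87,22,0,-7,0],[87,22,0,-3,0]])

```text
time: 6.48
position: [0.4608, 0.0549, 0.0751]
tool_rot: [2.213, 2.23, 0.0]
ft_force: [-1.0, 0.3, 0.1]
grip_width: 0.999
grip_force: 0.0
```

arm_command(motion=[[87,0,0,3,0],[87,-11,0,3,0],[87,-22,0,3,0],[87,-33,0,3,0],[87,-41,0,3,0]])

```text
time: 6.9
position: [0.4594, 0.0116, 0.0732]
tool_rot: [-2.214, -2.224, 0.004]
ft_force: [-10.1, 0.2, 15.8]
grip_width: 1.0
grip_force: 7.6
```

arm_command(motion=[[87,0,0,0,0],[87,0,0,0,0],[87,0,0,0,0]])

```text
time: 7.15
position: [0.4595, 0.012, 0.0732]
tool_rot: [-2.215, -2.224, 0.004]
ft_force: [-7.8, -0.2, 14.4]
grip_width: 0.999
grip_force: 7.1
```

```bash
python3 look.py
```

```text
t 7.2 pos [0.4595 0.0121 0.0732] F [-8.3  0.9 14.2] pin x rng [0.378 0.529] y@0.46 0.0133 yaw -2.22 z 0.0317
```

On target; lift straight up and well clear, then check from above.

arm_command(motion=[[87,0,0,-4,0],[87,0,0,-12,0],[87,0,0,-35,0],[87,0,0,-65,0],[87,0,0,-100,0]])

```text
time: 7.62
position: [0.4598, 0.0121, 0.1725]
tool_rot: [-2.216, -2.226, 0.005]
ft_force: [1.0, 0.9, -0.0]
grip_width: 0.998
grip_force: 0.0
```

arm_command(motion=[[87,40,0,-10,0],[87,80,0,-10,0],[87,120,0,-10,0],[87,160,0,-10,0],[87,200,0,-10,0]])

```text
time: 8.03
position: [0.4601, 0.2143, 0.1831]
tool_rot: [2.216, 2.226, 0.002]
ft_force: [0.8, 0.1, 0.6]
grip_width: 1.004
grip_force: 0.0
```

arm_command(motion=[[87,40,0,0,0],[87,80,0,0,0],[87,80,0,0,0],[87,80,0,0,0],[87,80,0,0,0]])

```text
time: 8.45
position: [0.4599, 0.2919, 0.1823]
tool_rot: [2.215, 2.226, -0.002]
ft_force: [0.3, -0.7, 0.4]
grip_width: 0.999
grip_force: 0.0
```

```bash
python3 look.py; python3 - <<'E'
from bench import *
import cv2
p,d=get_image("top");cv2.imwrite("pics/t2.png",cv2.resize(p[130:330,120:380],None,fx=3,fy=3)[:,:,::-1])
E
```

```text
t 8.5 pos [0.4602 0.2912 0.1825] F [-0.  -0.8  0.6] pin x rng [0.376 0.447] y@0.46 0.0138 yaw -1.81 z 0.0315
```

View pics/t2.png

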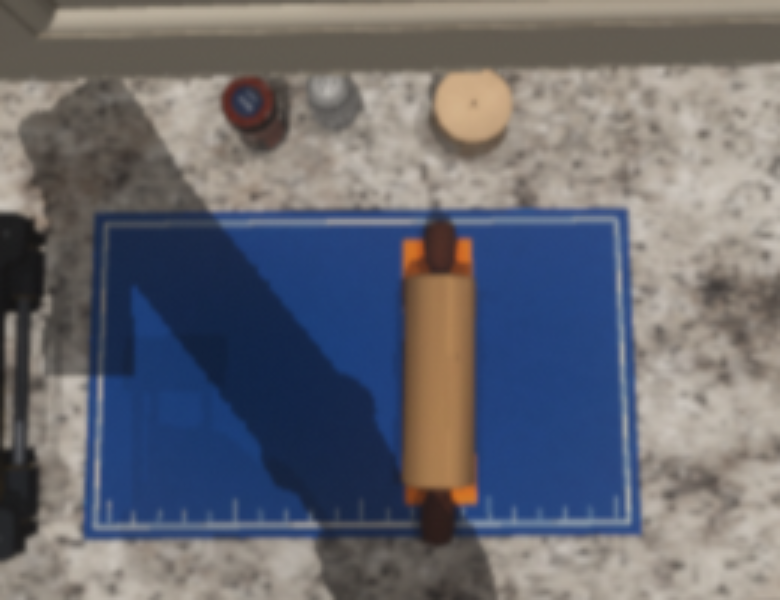

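The top crop shows the pin (columns 403–475, centred at about 439) covering the orange strip (402–476). The bystanders are where they were and the gripper is clear at the left. I'm handing the job in.

```bash
python3 -c "from bench import *;print(close_job())"
```

```text
the job is handed in; nothing more can be done
None
```

The rolling pin was rolled to the orange strip in six short strokes from above and rests along it, within about 1 mm of its middle line and 2° of its direction; the gripper is clear, the jar, shaker and candle look unmoved, and the job is handed in (no verdict was returned).

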